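# Offer up a hinge leaf in the pinning station and hold it for the pin

### The job

Take the hinge leaf with two knuckles out of the rack and lower it, plate upright, onto the three-knuckle leaf that is screwed to the jamb block in the pinning station, so that its knuckles drop into the two gaps and seat in the V-groove with all the holes in line, ready for the pin. Feel for the seat gently, without forcing it, and finish while still gripping the leaf and pressing it down into the groove with a light, steady push of about 15 N. Leave the other leaf in the rack, the bottle and the mallet where they are.

Things in the scene. Friction and masses are not known exactly. Their poses are not given: they have to be found in the camera images.
- leaf_centre (a point): Centre of the loose two-knuckle aluminium hinge leaf to be picked up: a plate 8 mm thick (x) and 100 mm long (y) standing upright (z up) in the rack, 73 mm high overall. This point is mid-length and mid-thickness, 36.5 mm above the knuckles' underside and below the plate's top edge; the plate spans from 13.5 mm below this point to the top. The hole axis runs along y, 26.5 mm below this point
- leaf_bore_a (a point): On the loose leaf's hole axis, at the outer face of its knuckle on the -y side (29 mm from the middle)
- leaf_bore_b (a point): On the loose leaf's hole axis, at the outer face of its knuckle on the +y side (29 mm from the middle)
- other_leaf_centre (a point): The same point of the other leaf in the rack, which has three knuckles (a twin of the screwed-down one, so it does not fit): to be left alone
- leaf: The loose two-knuckle leaf (about 0.16 kg); origin under the middle of its knuckles, axes as for leaf_centre. Its two knuckles are barrels 20 mm in diameter, 17.5 mm long with 2 mm chamfers and 10 mm holes, centred 20 mm either side of the middle along y. It is the same either way round
- rack: Black plastic kitting rack, fixed, 150 x 134 mm; origin under its centre. Floor 12 mm high, end posts 74 mm high; three slots 45 mm apart along its x. The leaves stand on the floor parallel to its y in the two outer slots, either leaf in either. Ribs guide the last 10 mm of the plate at each end, with 1 mm play, 36 to 70 mm above the bench: lift a leaf straight up 65 mm to clear
- bore (a point): Middle of the hole axis of the screwed-down three-knuckle leaf in the pinning station, 62 mm above the bench: y along the hole axis towards the pin and its cylinder, x towards the jamb block on which that leaf lies flat, z up. Within 80 mm of this point nothing stands more than 12 mm above it; the toggle clamp (90 mm and more out along x) and the cylinder's hoses stand up to 50 mm above it
- nest: Rigid steel V-block (90 degree groove along the hole axis, 112 mm long) under the barrel; a 20 mm knuckle that is seated in the groove has its hole axis in line with the screwed-down leaf's. The block does not give: touch down slowly, about 15 mm/s. Origin on the bench under point bore, same axes
- fixed_leaf: The screwed-down three-knuckle leaf, fixed; origin on the bench under point bore, same axes. Its knuckles (20 mm in diameter, 19 mm long, 2 mm chamfers, 10 mm holes) are centred at -40, 0 and +40 mm along y; the two gaps between them, 21 mm long, are centred at -20 and +20 mm
- bottle: White plastic grease bottle standing by, 56 mm in diameter, 165 mm high, origin under its centre
- mallet: Soft-faced mallet lying by, 230 mm long along x, 96 mm across its head, 40 mm high, origin on the bench under it
Mind the look-alikes: they are no part of the job. Leave any pink or turquoise look-alike of the leaf alone.

How it is judged:
On the way:
1. the two-knuckle leaf is lifted out of the rack in the fingers (height (world z) of leaf_centre above 0.105 m and contact force between leaf and rack below 0.1 N and contact force between the fingers and leaf above 2 N), for 0.2 s.
At the end, for the whole second after the job is handed in: The fingers still grip the two-knuckle leaf, which stands still, upright within 7 degrees, with its knuckles in the two gaps; its hole axis is within 2 mm of the screwed-down leaf's, sideways and in height, at both outer knuckle faces; and it is pressed into the V-groove with 6 to 40 N (x of leaf_bore_a in the frame of bore between -0.002 and 0.002 m and z of leaf_bore_a in the frame of bore between -0.002 and 0.002 m and x of leaf_bore_b in the frame of bore between -0.002 and 0.002 m and z of leaf_bore_b in the frame of bore between -0.002 and 0.002 m and y of leaf_centre in the frame of bore between -0.005 and 0.005 m and angle between leaf_centre's own z axis and vertical below 0.12 rad and contact force between the fingers and leaf above 2 N and contact force between leaf and nest between 6 and 40 N and linear speed of leaf below 0.01 m/s); the arm keeps its last pose, push and grip.
It fails at once if the leaf was forced against the station (over 100 N) (contact force between leaf and nest above 100 N or contact force between leaf and fixed_leaf above 100 N).
It fails at once if the other leaf was taken or shifted (distance of other_leaf_centre from where it was at the start of the episode above 0.02 m).
It fails at once if the bottle was knocked (distance of bottle from where it was at the start of the episode above 0.03 m or angle between bottle's own z axis and vertical above 0.3 rad).
It fails at once if the mallet was shifted (distance of mallet from where it was at the start of the episode above 0.03 m).
It also fails if it takes over 40 s, if anything falls off the work surface, if the arm or the gripper's body presses on something with over 40 N, if the wrist force passes 120 N, or if a joint passes its speed limit or range.

### The arm

A 6-joint arm with a two-finger parallel gripper is mounted at the origin on the work surface. World frame = base frame: x ahead of the robot, y to its left, z up, the work surface at z = 0. Lengths are in m, angles in rad, forces in N, time in s.
With the tool pointing down it reaches from about 0.3 to 0.775 m from the base axis. Payload 14.6 kg.
Tool frame: the origin (TCP) lies on the centre line of the jaws, within the pads' length; the fingertips stand 25 mm ahead of it and the grasp point (between the pads) lies 6 mm ahead of it (ctrl.tip_reach is the distance from the TCP to the fingertips, in m); z points along the fingers, y is the line along which they close (so a half turn about z gives the same grasp; the last joint's range is limited). The gripper opens to 94 mm and grips with 3 to 60 N. Pads are 16 mm wide; open, the fingers measure 119 mm over their backs; the gripper's body (75 mm by 177 mm) begins 78 mm behind the grasp point.
Start: joints at [-1.268, 0.3, 1.521, -0, 1.321, -0.067], TCP at [0.199, -0.513, 0.23] pointing down, gripper open.
Joint ranges: [-3.03, 3.03], [-0.79, 2.21], [0.23, 2.52], [-1.04, 4.18], [0, 3.07], [-2.55, 2.55]. Speed limits (rad/s): [2.22, 2.22, 2.57, 3.14, 3.14, 3.14].

### API

Orientations are given as [roll, pitch, yaw] about the fixed x, y, z axes, in that order (R = Rz(yaw) Ry(pitch) Rx(roll)).
In Python, from station import ctrl gives the robot as it stands. The module is installed in compiled form; this text tells all that it offers.
- The arm moves only by the tool apply_moves, never from a script. Its argument "deltas" is a list of rows, each a list of 7 numbers: the closure in counts, from 0 (fully open) to 255 (shut), then the shift along the world's x, y, z in cm, then the turn, a rotation vector about the world's x, y, z in rad. In form: [[jaw, tx, ty, tz, ax, ay, az], ...]. A call has 1 to 10 rows; each row shifts and turns the commanded pose from where the row before left it; what a row does not reach is not made up. A row lasts 1/10 s, in which the tool goes at most 50 mm and 8.59 degrees, less where a joint would pass 70% of its speed; a pose out of reach is approached as far as the arm can. A call with a gripper value outside its range is refused whole. The fingers move at their own pace and stop on an object; "grip_force" is the grip in N (left out, the last holds). Time passes only in rows, so rows that do not move let the fingers close. It gives the time, the measured TCP pose, the force, the opening and the grip force at its end, in the units of the state.
- ctrl.get_obs(): the state, without advancing time (a new reading comes with each control period).
- ctrl.camera(name): name is "scene" or "top" or "wrist"; returns a dict with "img" (420x560x3 uint8, red, green, blue), "K" (3x3 intrinsics, pixels), "pose" (4x4, takes a point from camera to world coordinates); the wrist camera has in their place "hand_eye" (4x4, takes a point from camera to tool coordinates, whose origin is the TCP and whose axes are the flange's). Camera axes: x right, y up, looking along -z (the intrinsics and any distortion apply to the point x, -y, -z); pixel columns grow to the right and rows downward; lengths in m; the calibration is good to about 2 mm. The wrist camera is an equidistant fisheye: a pixel r from the principal point sees the ray r / f radians off the axis. A picture is of the moment at which its call begins: read the wrist's pose just before it. There is no depth.
- ctrl.hand_in(): hands the job in; it is judged then, once.
The state is a dict: "time_s": time; "qpos": joint angles; "joint_vel": joint speeds; "tau": joint torques, N m; "ee_pos": TCP position; "eef_rot": TCP orientation; "force": force on the tool from outside, world axes, zero at the start; "moment": the same for the moment, N m; "grip_width": finger opening in m; "grip_force": force on a finger pad.
Only numpy, scipy, OpenCV 4.12 (cv2) and the standard library are available. Lean on these libraries where they do the work, as an engineer would, in place of code of your own. Each camera call takes 0.05 s, during which the arm holds its last target. There are 200 camera calls.

## Working session

There is one attempt and no reset: what is moved stays moved. The work goes in short steps, Python scripts to look and compute and a tool call to move; the robot and the scene stay as the last step left them, time stands still between calls to the robot, and variables do not carry over. Pictures are saved under pics/ and viewed, at most 10 in all, crops included, and the job is handed in when it is done.

Besides the shell and the picture viewer there is one more tool, called after "Request:" as name(argument=value, ...) on one line, values as JSON. apply_moves: Moves the arm, as the interface text tells. Its arguments: {"type":"object","properties":{"deltas":{"type":"array"},"grip_force":{"type":"number"}},"required":["deltas"]}

```bash
mkdir -p pics; cat > h.py <<'E'
import numpy as np, cv2
from station import ctrl
from scipy.spatial.transform import Rotation as R
def snap(n,f):
    o=ctrl.get_obs(); c=ctrl.camera(n); cv2.imwrite('pics/'+f+'.png',c['img'][:,:,::-1])
    if n=='wrist':
        T=np.eye(4);T[:3,:3]=R.from_euler('xyz',o['eef_rot']).as_matrix();T[:3,3]=o['ee_pos'];c['pose']=T@c['hand_eye']
    np.savez('pics/'+f+'.npz',img=c['img'],K=c['K'],pose=c['pose'],fish=(n=='wrist'));return c
def onplane(f,uv,z):
    d=np.load('pics/'+f+'.npz');K=d['K'];P=d['pose'];out=[]
    for u,v in np.atleast_2d(np.array(uv,float)):
        x=(u-K[0,2])/K[0,0];y=(v-K[1,2])/K[1,1]
        if d['fish']:
            r=np.hypot(x,y)+1e-12; ray=np.array([x/r*np.sin(r),-y/r*np.sin(r),-np.cos(r)])
        else: ray=np.array([x,-y,-1])
        w=P[:3,:3]@ray; out.append(P[:3,3]+w*(z-P[2,3])/w[2])
    return np.array(out)
def proj(f,X):
    d=np.load('pics/'+f+'.npz');K=d['K'];P=d['pose'];p=(np.atleast_2d(X)-P[:3,3])@P[:3,:3]
    x,y,z=p[:,0],-p[:,1],-p[:,2]
    if d['fish']:
        r=np.hypot(x,y);t=np.arctan2(r,z);x,y=x/r*t,y/r*t
    else: x,y=x/z,y/z
    return np.c_[K[0,0]*x+K[0,2],K[1,1]*y+K[1,2]]
E
python3 -c "
from h import *
print(ctrl.get_obs())
for n in ['top','scene','wrist']:
    c=snap(n,n+'0');print(n,c['K'].tolist(),np.round(c['pose'],3).tolist())
a=np.load('pics/top0.npz')['img'];cv2.imwrite('pics/top_v.png',cv2.resize(a,(800,600),interpolation=2)[:,:,::-1])
a=np.load('pics/scene0.npz')['img'];cv2.imwrite('pics/scene_v.png',cv2.resize(a,(800,600),interpolation=2)[:,:,::-1])
"
```

```text
{'time_s': 0.0, 'qpos': array([-1.26756665e+00,  3.00453704e-01,  1.52155220e+00,  1.58727610e-05,
        1.32072564e+00, -6.66127273e-02]), 'joint_vel': array([ 0.00089864,  0.00101655,  0.00115553, -0.00122832,  0.00044218,
        0.00129931]), 'tau': array([ 2.07785175e-03, -5.31804764e+01, -3.52732122e+01,  7.09599629e-02,
        2.44526449e-02, -9.20318575e-05]), 'ee_pos': array([ 0.19873341, -0.51259456,  0.22990808]), 'eef_rot': array([-3.14045731e+00, -9.11489476e-05,  3.69838414e-01]), 'force': array([ 0.81660046, -0.07084326,  0.26455138]), 'moment': array([0.03146258, 0.03677537, 0.02028862]), 'grip_force': 0.0, 'grip_width': 0.09402522985347833}
top [[509.5281169014324, 0.0, 290.46595685415514], [0.0, 509.5281169014324, 213.08962658511626], [0.0, 0.0, 1.0]] [[0.0, 0.999, -0.038, 0.468], [-1.0, 0.001, 0.027, -0.127], [0.027, 0.038, 0.999, 1.39], [0.0, 0.0, 0.0, 1.0]]
scene [[499.37569070780495, 0.0, 276.24794697271034], [0.0, 499.37569070780495, 213.63577100186905], [0.0, 0.0, 1.0]] [[0.312, -0.576, 0.755, 1.412], [0.95, 0.195, -0.243, -0.409], [-0.007, 0.794, 0.608, 0.794], [0.0, 0.0, 0.0, 1.0]]
wrist [[325.19226210127806, 0.0, 274.77331287672115], [0.0, 325.19226210127806, 211.0848343422011], [0.0, 0.0, 1.0]] [[0.362, 0.906, 0.22, 0.262], [-0.932, 0.352, 0.085, -0.487], [-0.0, -0.236, 0.972, 0.385], [0.0, 0.0, 0.0, 1.0]]
```

View pics/top_v.png

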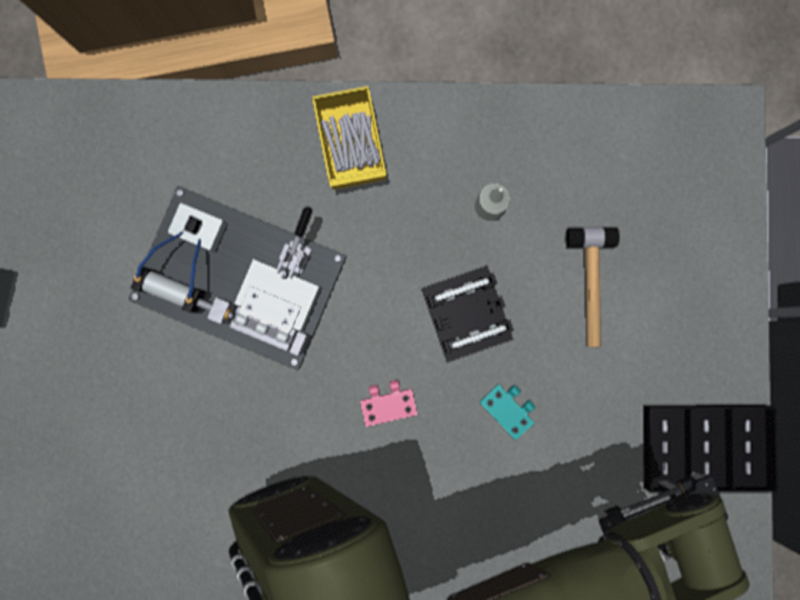

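View pics/scene_v.png

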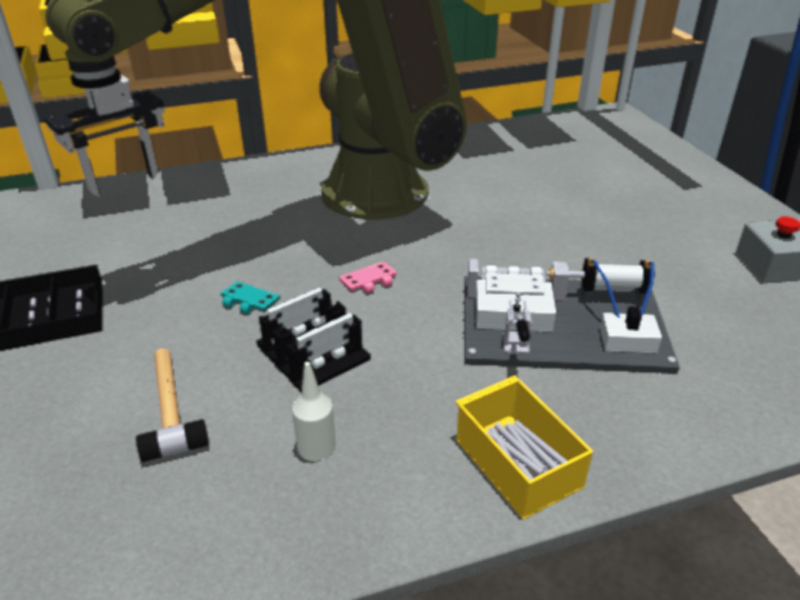

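The top view shows the rack near (327,218) in native pixels, with the two leaves at about (324,203) and (336,235). The station barrel is near (189,232). The scene view can't settle which leaf has two knuckles, so I'll measure coarsely and zoom in.

```bash
python3 -c "
from h import *
a=np.load('pics/top0.npz')['img']
def seg(x0,y0,x1,y1,z,th=190):
    m=np.zeros(a.shape[:2],np.uint8);m[y0:y1,x0:x1]=((a[y0:y1,x0:x1].min(2)>th)*255)
    n,l,s,c=cv2.connectedComponentsWithStats(m)
    for i in range(1,n):
        if s[i,4]<25: continue
        p=np.argwhere(l==i)[:,::-1].astype(np.float32);r=cv2.minAreaRect(p);b=cv2.boxPoints(r)
        print(s[i,4],np.round(r[0],1),np.round(r[1],1),np.round(onplane('top0',[r[0]],z),4),np.round(onplane('top0',b,z)[:,:2],3).tolist())
seg(290,180,365,255,.085)
s=np.load('pics/scene0.npz')['img']
b=s[190:290,170:270];top=a[170:260,130:250]
cv2.imwrite('pics/c1.png',np.hstack([cv2.resize(b,(400,400),interpolation=2),cv2.resize(a[180:270,150:240],(400,400),interpolation=2)])[:,:,::-1])
print(onplane('top0',[[189,232]],.062),onplane('top0',[[327,218]],.05), proj('top0',[[.3,-.2,.085]]))
"
```

```text
80 [322.5 202.1] [ 2.7 37. ] [[ 0.5469 -0.2446  0.085 ]] [[0.534, -0.199], [0.566, -0.288], [0.56, -0.291], [0.528, -0.201]]
78 [334.7 235.5] [ 2.4 37. ] [[ 0.4611 -0.2757  0.085 ]] [[0.448, -0.23], [0.48, -0.32], [0.474, -0.322], [0.443, -0.232]]
[[0.4699812  0.10021154 0.062     ]] [[ 0.50696307 -0.25953069  0.05      ]] [[305.27215011 298.72742817]]
```

View pics/c1.png

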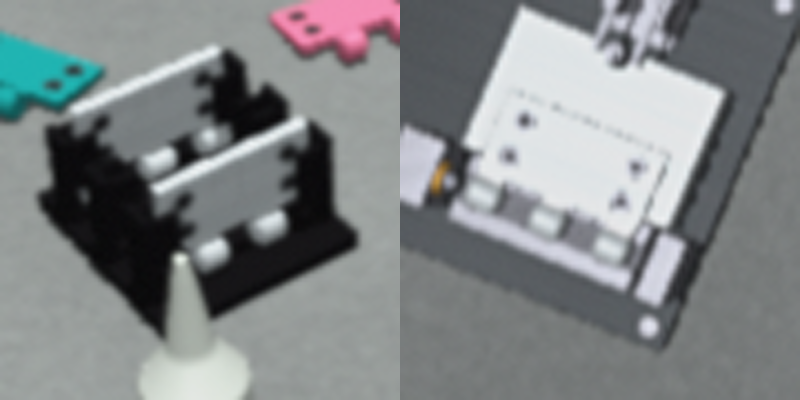

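The crop shows the front leaf's knuckles (212,255) and (268,228) symmetric about its middle, so it is the two-knuckle one. The rear leaf has a knuckle at mid-length. I'll confirm this from close up, looking at the station first and then the rack.

Request:
apply_moves(deltas=[[0,1.9,4.2,0.2,0,0,0.06],[0,1.9,4.2,0.2,0,0,0.06],[0,1.9,4.2,0.2,0,0,0.06],[0,1.9,4.2,0.2,0,0,0.06],[0,1.9,4.2,0.2,0,0,0.06],[0,1.9,4.2,0.2,0,0,0.06],[0,1.9,4.2,0.2,0,0,0.06],[0,1.9,4.2,0.2,0,0,0.06],[0,1.9,4.2,0.2,0,0,0.06],[0,1.9,4.2,0.2,0,0,0.06]])

```text
time_s: 1.15
ee_pos: [0.3891, -0.0909, 0.2506]
eef_rot: [3.141, -0.0, 0.972]
force: [0.2, -0.0, -0.0]
grip_width: 0.0941
grip_force: 0.0
```

Request:
apply_moves(deltas=[[0,1.8,4,0,0,0,0.05],[0,1.8,4,0,0,0,0.05],[0,1.8,4,0,0,0,0.05],[0,1.4,4,0,0,0,0.04],[0,0,0,0,0,0,0],[0,0,0,0,0,0,0],[0,0,0,0,0,0,0]])

```text
time_s: 1.85
ee_pos: [0.4565, 0.0664, 0.2504]
eef_rot: [-3.141, 0.0, 1.159]
force: [-0.2, -0.2, 0.0]
grip_width: 0.0938
grip_force: 0.0
```

```bash
python3 -c "
from h import *
snap('wrist','w1');o=ctrl.get_obs();print(o['ee_pos'],o['eef_rot'],o['time_s'],o['qpos'])
print(proj('w1',[[.47,.10,.072]]))
a=np.load('pics/w1.npz')['img'];cv2.imwrite('pics/w1v.png',cv2.resize(a,(800,600),interpolation=2)[:,:,::-1])
"
```

```text
[0.45655875 0.06622961 0.25046989] [-3.14158688e+00  1.22233011e-04  1.15820777e+00] 1.9 [ 6.46963194e-02  8.38759944e-02  1.73093340e+00 -1.09153339e-04
  1.32684453e+00  4.77311242e-01]
[[274.42275318 165.08286338]]
```

View pics/w1v.png

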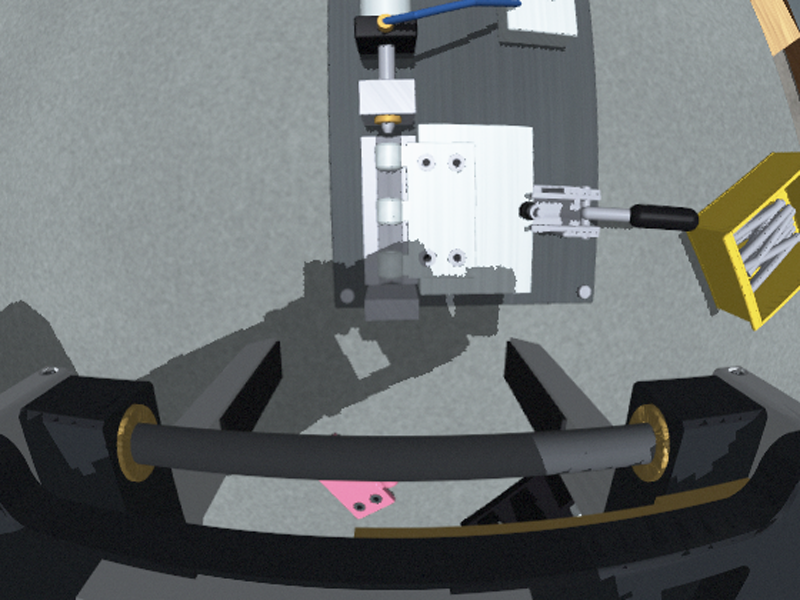

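The wrist view shows the three fixed knuckles at about (388,155), (389,211) and (390,266) in display pixels, with the cylinder at the top (+y) and the jamb to the right (+x). Next I'll measure the intensity profiles.

```bash
python3 -c "
from h import *
a=np.load('pics/w1.npz')['img'].astype(int)
g=a.sum(2)//3
print('along',list(zip(range(88,212),g[88:212,270:275].mean(1).astype(int))))
for r in (108,147,185,128): print(r,list(zip(range(250,300),g[r-2:r+3,250:300].mean(0).astype(int))))
cv2.imwrite('pics/w1c.png',cv2.resize(np.load('pics/w1.npz')['img'][85:225,235:345],(471,600),interpolation=2)[:,:,::-1])
" | sed 's/np.int64(\([0-9]*\))/\1/g'
```

```text
along [(88, 188), (89, 179), (90, 170), (91, 158), (92, 146), (93, 71), (94, 51), (95, 61), (96, 123), (97, 162), (98, 162), (99, 169), (100, 206), (101, 222), (102, 244), (103, 244), (104, 245), (105, 245), (106, 246), (107, 246), (108, 245), (109, 244), (110, 244), (111, 244), (112, 243), (113, 243), (114, 243), (115, 244), (116, 213), (117, 182), (118, 145), (119, 99), (120, 114), (121, 140), (122, 158), (123, 158), (124, 158), (125, 158), (126, 158), (127, 158), (128, 157), (129, 158), (130, 158), (131, 158), (132, 158), (133, 157), (134, 157), (135, 157), (136, 157), (137, 158), (138, 175), (139, 207), (140, 217), (141, 243), (142, 243), (143, 245), (144, 245), (145, 245), (146, 245), (147, 245), (148, 244), (149, 243), (150, 243), (151, 242), (152, 241), (153, 242), (154, 243), (155, 211), (156, 186), (157, 139), (158, 154), (159, 157), (160, 157), (161, 156), (162, 157), (163, 157), (164, 158), (165, 158), (166, 158), (167, 158), (168, 159), (169, 158), (170, 154), (171, 131), (172, 107), (173, 93), (174, 94), (175, 106), (176, 124), (177, 117), (178, 122), (179, 126), (180, 1
[... 2076 characters left out ...]
(292, 130), (293, 129), (294, 122), (295, 115), (296, 111), (297, 106), (298, 153), (299, 176)]
128 [(250, 104), (251, 101), (252, 106), (253, 167), (254, 240), (255, 240), (256, 240), (257, 239), (258, 240), (259, 239), (260, 240), (261, 240), (262, 240), (263, 218), (264, 160), (265, 160), (266, 161), (267, 161), (268, 160), (269, 159), (270, 159), (271, 156), (272, 156), (273, 158), (274, 160), (275, 163), (276, 164), (277, 164), (278, 164), (279, 164), (280, 163), (281, 214), (282, 238), (283, 239), (284, 185), (285, 224), (286, 249), (287, 249), (288, 249), (289, 250), (290, 250), (291, 250), (292, 250), (293, 250), (294, 250), (295, 249), (296, 249), (297, 248), (298, 248), (299, 247)]
```

View pics/w1c.png

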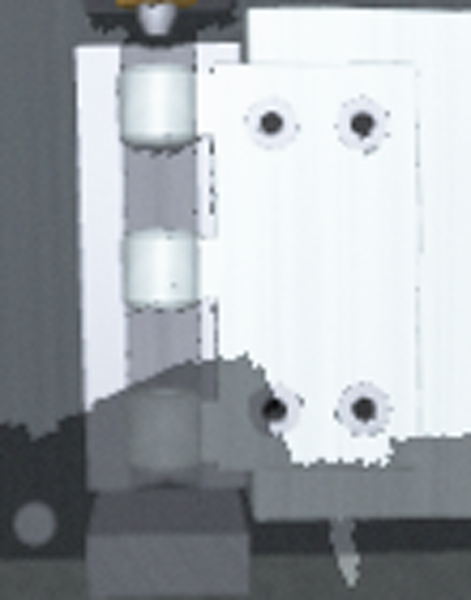

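```bash
python3 -c "
from h import *
p=onplane('w1',[[271.4,108.6],[272.2,147.8],[273.0,186.3]],.072);print(p)
d=p[0]-p[2];print(np.linalg.norm(d),np.linalg.norm(p[0]-p[1]),np.linalg.norm(p[1]-p[2]),'yaw',np.arctan2(-d[0],d[1]),p.mean(0))
# edges of mounting: top cam check
print(proj('top0',p))
t=np.load('pics/top0.npz')['img'];g=t.min(2)
cv2.imwrite('pics/x.png',t)
q=proj('top0',p)
for a in q: u,v=np.round(a).astype(int);print(u,v);print(g[v-5:v+6,u-6:u+7])
print('bottle',onplane('top0',[[345,140]],.165),onplane('top0',[[345,140]],.1))
"
```

```text
[[0.49041198 0.15443307 0.072     ]
 [0.47504536 0.11723125 0.072     ]
 [0.45979604 0.08030732 0.072     ]]
0.0801995194476212 0.04025057670309564 0.0399489427786216 yaw -0.39168597622739976 [0.47508446 0.11732388 0.072     ]
[[167.19422839 224.0370487 ]
 [181.69534197 230.02275737]
 [196.07890581 235.95896044]]
167 224
[[113  76  41  63 120 151 175 200 217 227 228 228 226]
 [148 103  49  70 128 149 158 167 183 203 220 222 203]
 [143 100  54  83 148 178 179 168 165 170 186 187 151]
 [ 92  68  65 111 170 206 206 193 182 171 164 144 112]
 [ 52  69  93 135 182 213 219 215 205 192 167 124  90]
 [ 61 108 126 143 176 198 207 215 216 207 167 114  88]
 [ 87 154 163 152 161 173 186 195 203 200 152 101  95]
 [122 187 195 174 158 153 167 175 179 167 124  91 103]
 [150 195 203 194 178 164 172 169 162 140 107 102 117]
 [154 186 198 199 196 194 193 186 174 161 141 134 130]
 [127 152 171 186 196 200 201 200 197 193 185 174 164]]
182 230
[[127 127 129 132 138 157 197 219 227 229 228 227 227]
 [123 124 122 127 142 158 171 187 201 212 214 211 212]
 [120 121 120 139 173 182 176 169 167 174 172 158 173
[... 443 characters left out ...]
196 236
[[124 126 126 125 135 160 189 207 221 228 231 229 204]
 [120 125 126 126 139 155 163 169 185 206 220 210 171]
 [125 123 123 129 160 182 179 170 165 172 180 163 136]
 [124 122 122 140 188 212 208 195 182 173 158 122 108]
 [130 124 127 152 196 218 221 215 207 192 160 109  89]
 [159 146 141 155 182 199 209 217 217 202 156 100  91]
 [194 185 174 162 164 174 184 196 200 186 132  89 101]
 [208 207 202 183 161 161 163 174 176 153 102  86 116]
 [207 210 211 202 186 179 173 171 163 138 111 106 117]
 [184 197 207 210 209 206 203 192 181 169 157 140 109]
 [135 157 178 196 208 212 213 210 208 206 199 171 102]]
bottle [[ 0.69308858 -0.29241214  0.165     ]] [[ 0.70501646 -0.30120717  0.1       ]]
```

Request:
apply_moves(deltas=[[0,0.4,-3.8,0,0,0,0.09],[0,0.4,-3.8,0,0,0,0.09],[0,0.4,-3.8,0,0,0,0.09],[0,0.4,-3.8,0,0,0,0.09],[0,0.4,-3.8,0,0,0,0.09],[0,0.4,-3.8,0,0,0,0.09],[0,0.4,-3.8,0,0,0,0.09],[0,0.4,-3.8,0,0,0,0.07],[0,0,0,0,0,0,0.05],[0,0,0,0,0,0,0]])

```text
time_s: 2.9
ee_pos: [0.4879, -0.2385, 0.2503]
eef_rot: [-3.141, -0.0, 1.907]
force: [0.1, 0.7, -0.3]
grip_width: 0.0944
grip_force: 0.0
```

```bash
python3 -c "
from h import *
snap('wrist','w2');o=ctrl.get_obs();print(o['ee_pos'],o['eef_rot'],o['time_s'])
print(proj('w2',[[.547,-.2446,.085],[.461,-.2757,.085]]))
a=np.load('pics/w2.npz')['img'];cv2.imwrite('pics/w2v.png',cv2.resize(a,(800,600),interpolation=2)[:,:,::-1])
"
```

```text
[ 0.48806469 -0.23765963  0.25045931] [-3.14156405e+00 -1.34719377e-04  1.90651987e+00] 2.95
[[326.87338977 226.60225862]
 [238.4397572  227.52433597]]
```

View pics/w2v.png

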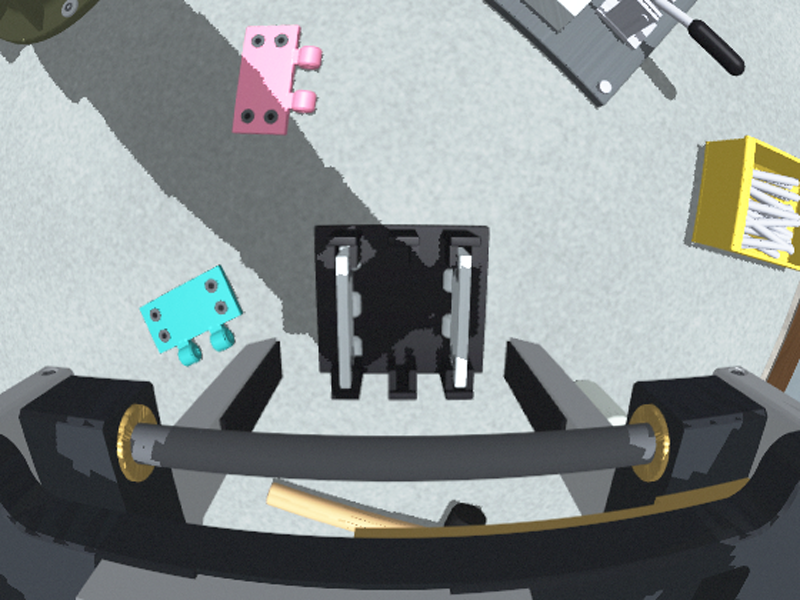

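The wrist view shows the right leaf, display x≈463, with knuckles at (448,280) and (446,328), symmetric about its middle. That is the two-knuckle leaf, the one farther out in x. The left leaf has a knuckle at mid-length. Now I'll measure the right leaf's top strip.

```bash
python3 -c "
from h import *
a=np.load('pics/w2.npz')['img'];g=a.astype(int).sum(2)//3
for r in range(166,278,3): print(r,g[r,310:340].tolist())
"
```

```text
166 [19, 20, 27, 19, 17, 43, 87, 100, 97, 92, 95, 94, 91, 91, 90, 86, 85, 86, 82, 82, 79, 79, 76, 78, 73, 75, 68, 83, 85, 85]
169 [29, 27, 25, 20, 16, 35, 69, 82, 82, 81, 85, 84, 83, 83, 85, 87, 85, 84, 90, 87, 86, 86, 84, 83, 85, 87, 64, 80, 84, 84]
172 [33, 18, 23, 20, 38, 87, 71, 72, 72, 71, 63, 30, 32, 32, 34, 31, 23, 33, 30, 33, 57, 71, 70, 69, 71, 67, 78, 81, 83, 86]
175 [31, 24, 15, 21, 29, 86, 89, 87, 87, 90, 116, 155, 153, 152, 155, 134, 69, 21, 20, 22, 65, 87, 84, 84, 84, 83, 82, 81, 82, 81]
178 [32, 25, 21, 21, 26, 87, 87, 87, 82, 50, 103, 134, 149, 161, 149, 151, 152, 148, 123, 71, 64, 85, 85, 85, 83, 79, 82, 82, 83, 81]
181 [32, 25, 22, 18, 38, 85, 86, 85, 84, 85, 76, 142, 233, 255, 255, 255, 255, 255, 255, 253, 105, 82, 83, 83, 82, 81, 80, 79, 81, 80]
184 [34, 33, 20, 20, 38, 84, 86, 84, 81, 39, 90, 147, 239, 255, 255, 255, 255, 255, 255, 252, 73, 81, 80, 83, 81, 63, 70, 81, 80, 80]
187 [31, 32, 29, 50, 48, 49, 50, 32, 42, 45, 74, 151, 232, 179, 180, 182, 230, 254, 253, 152, 35, 29, 28, 57, 76, 56, 62, 78, 78, 78]
190 [64, 141, 154, 157, 159, 159, 146, 70, 79, 56, 61, 1
[... 3443 characters left out ...]
 200]
265 [20, 28, 44, 54, 56, 54, 51, 90, 169, 248, 254, 254, 254, 254, 254, 247, 149, 56, 52, 55, 50, 122, 203, 208, 208, 210, 210, 214, 212, 205]
268 [18, 28, 47, 52, 55, 53, 49, 52, 178, 252, 254, 254, 254, 254, 254, 245, 134, 55, 54, 53, 56, 150, 210, 212, 212, 210, 210, 209, 209, 207]
271 [59, 34, 54, 52, 53, 54, 51, 29, 44, 87, 106, 105, 102, 99, 100, 69, 52, 51, 54, 49, 53, 166, 209, 207, 209, 205, 206, 211, 212, 213]
274 [156, 25, 33, 36, 36, 33, 36, 37, 37, 35, 39, 41, 39, 41, 41, 37, 40, 44, 40, 40, 38, 138, 206, 207, 207, 203, 194, 196, 202, 207]
277 [197, 124, 44, 55, 56, 53, 55, 56, 55, 54, 55, 55, 55, 53, 53, 55, 54, 53, 53, 52, 60, 132, 212, 211, 210, 210, 213, 214, 213, 211]
```

```bash
python3 -c "
from h import *
a=np.load('pics/w2.npz')['img'];g=a.astype(int).sum(2)//3
print(g[177:183,325].tolist(),g[267:273,321].tolist())
e=onplane('w2',[[325.65,179.6],[322.1,270.2]],.085);print(e)
d=e[0]-e[1];y=np.arctan2(-d[0],d[1]);c=e.mean(0);print(np.linalg.norm(d),'leaf yaw',y,'centre',c,'thick',np.linalg.norm(np.diff(onplane('w2',[[321.4,184],[329.6,184]],.085),axis=0)))
o=ctrl.get_obs();print('move cm',(c-o['ee_pos'])*100,'dyaw',y+np.pi/2-o['eef_rot'][2])
"
```

```text
[152, 151, 254, 255, 255, 255] [254, 254, 254, 245, 105, 22]
[[ 0.52795019 -0.199345    0.085     ]
 [ 0.56068951 -0.29201782  0.085     ]]
0.09828588477098706 leaf yaw 0.33959258217113325 centre [ 0.54431985 -0.24568141  0.085     ] thick 0.008368259586598408
move cm [  5.62551652  -0.80217739 -16.54593137] dyaw 0.0038690372506853254
```

Request:
apply_moves(deltas=[[0,2.8,-0.4,-1,0,0,0.004],[0,2.8,-0.4,-2,0,0,0],[0,0,0,-3,0,0,0],[0,0,0,-3,0,0,0],[0,0,0,0,0,0,0],[0,0,0,0,0,0,0],[0,0,0,0,0,0,0]])

```text
time_s: 3.65
ee_pos: [0.5453, -0.245, 0.1627]
eef_rot: [3.14, 0.002, 1.913]
force: [-0.0, -0.1, -0.1]
grip_width: 0.0942
grip_force: 0.0
```

```bash
python3 -c "
from h import *
snap('wrist','w3');o=ctrl.get_obs();print(o['ee_pos'],o['eef_rot'],o['time_s'])
c=np.array([.5443,-.2453,.085]);d=np.array([-np.sin(.34),np.cos(.34),0])*.05
print(proj('w3',[c,c+d,c-d]))
a=np.load('pics/w3.npz')['img'];cv2.imwrite('pics/w3v.png',cv2.resize(a,(800,600),interpolation=2)[:,:,::-1])
"
```

```text
[ 0.54531195 -0.24503958  0.16256874] [3.13955050e+00 2.14343848e-03 1.91342266e+00] 3.7
[[273.45735658 227.11330844]
 [273.63478962 159.89427557]
 [273.33001258 287.00225423]]
```

View pics/w3v.png

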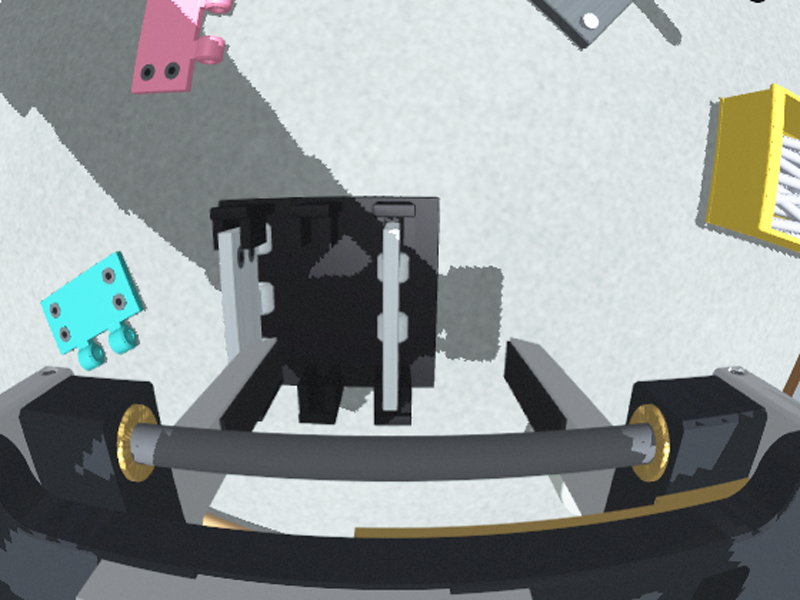

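The leaf stands centred between the fingers, with its strip at display x≈391 and the finger midpoint at about 393, so it's 1 mm off. I'll correct that and descend.

Request:
apply_moves(deltas=[[0,-0.1,0,-2,0,0,0],[0,0,0,-2,0,0,0],[0,0,0,-2,0,0,0],[0,0,0,-1.5,0,0,0],[0,0,0,-1.2,0,0,0],[0,0,0,-0.7,0,0,0],[0,0,0,0,0,0,0],[0,0,0,0,0,0,0]])

```text
time_s: 4.5
ee_pos: [0.5441, -0.245, 0.0671]
eef_rot: [3.141, 0.001, 1.914]
force: [0.3, -0.8, 0.9]
grip_width: 0.0938
grip_force: 0.0
```

Request:
apply_moves(deltas=[[180,0,0,0,0,0,0],[220,0,0,0,0,0,0],[255,0,0,0,0,0,0],[255,0,0,0,0,0,0],[255,0,0,0,0,0,0],[255,0,0,0,0,0,0],[255,0,0,0,0,0,0],[255,0,0,0,0,0,0],[255,0,0,0,0,0,0],[255,0,0,0,0,0,0]], grip_force=40)

```text
time_s: 5.5
ee_pos: [0.5438, -0.2448, 0.0665]
eef_rot: [3.142, 0.0, 1.914]
force: [0.7, -0.7, 0.4]
grip_width: 0.0172
grip_force: 0.0
```

Request:
apply_moves(deltas=[[255,0,0,0,0,0,0],[255,0,0,0,0,0,0],[255,0,0,0,0,0,0],[255,0,0,0,0,0,0]])

```text
time_s: 5.9
ee_pos: [0.5443, -0.2446, 0.0665]
eef_rot: [3.14, 0.0, 1.914]
force: [6.2, 1.4, -2.6]
grip_width: 0.008
grip_force: 40.0
```

Request:
apply_moves(deltas=[[255,0.05,0,0.3,0,0,0],[255,0,0,0.5,0,0,0],[255,0,0,1,0,0,0],[255,0,0,1.5,0,0,0],[255,0,0,1.7,0,0,0],[255,0,0,2,0,0,0],[255,0,0,2,0,0,0],[255,0,0,1,0,0,0],[255,0,0,0,0,0,0],[255,0,0,0,0,0,0]])

```text
time_s: 6.9
ee_pos: [0.5439, -0.2447, 0.1657]
eef_rot: [-3.141, -0.001, 1.914]
force: [-1.1, -0.8, -2.2]
grip_width: 0.0077
grip_force: 40.0
```

```bash
python3 -c "
from h import *
snap('wrist','w4');o=ctrl.get_obs();print(o['ee_pos'],o['eef_rot'],o['time_s'],o['force'])
# expected bore in frame; leaf top edge height in tool
a=np.load('pics/w4.npz')['img'];cv2.imwrite('pics/w4v.png',cv2.resize(a,(800,600),interpolation=2)[:,:,::-1])
"
```

```text
[ 0.54381827 -0.24466337  0.16533467] [-3.14033060e+00 -1.22689389e-03  1.91373419e+00] 6.95 [-1.19131983  0.08008807 -1.35612511]
```

View pics/w4v.png

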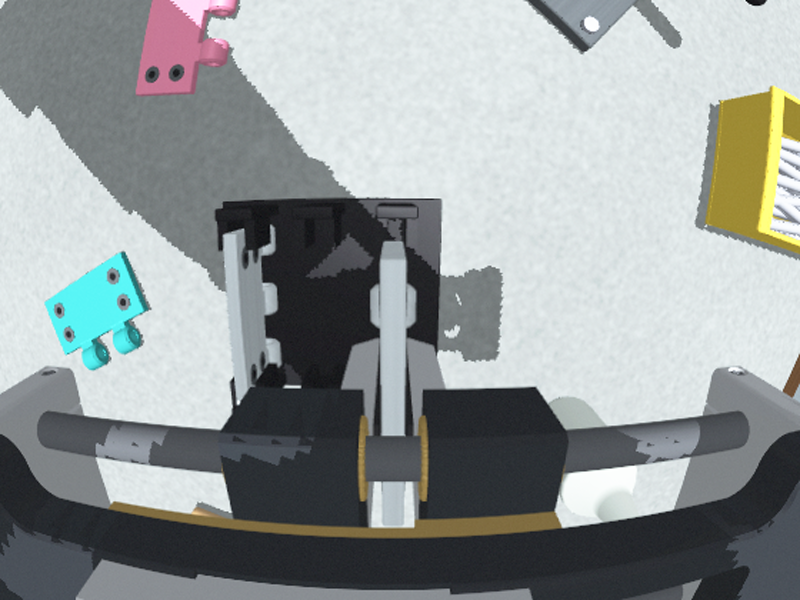

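The leaf is out of the rack, held upright, with both knuckles visible. Its top strip sits at display x≈393, with the near end at row ~255. Next I'll work out its offset in the hand and the transfer.

```bash
python3 -c "
from h import *
a=np.load('pics/w4.npz')['img'];g=a.astype(int).sum(2)//3
print('col',list(zip(range(165,190),g[165:190,273:277].mean(1).astype(int).tolist())))
for r in (185,200,215,230,260,340,355):print(r,g[r,260:292].tolist())
o=np.load('pics/w4.npz')
tcp=np.array([.54382,-.24466,.1653]);y=1.9137-np.pi/2;ex=np.array([np.cos(y),np.sin(y)]);ey=np.array([-ex[1],ex[0]])
for uv in ([275,178.5],[274.9,200],[274.9,225]):
  q=onplane('w4',[uv],.1838)[0][:2]-tcp[:2];print(uv,'x',q@ex,'y',q@ey)
"
```

```text
col [(165, 73), (166, 38), (167, 46), (168, 76), (169, 160), (170, 159), (171, 158), (172, 157), (173, 157), (174, 159), (175, 158), (176, 159), (177, 157), (178, 157), (179, 158), (180, 160), (181, 175), (182, 195), (183, 198), (184, 201), (185, 202), (186, 202), (187, 201), (188, 201), (189, 200)]
185 [33, 35, 39, 37, 34, 80, 168, 194, 195, 197, 198, 199, 200, 204, 201, 202, 201, 199, 200, 198, 200, 204, 200, 192, 123, 53, 35, 34, 40, 37, 38, 35]
200 [30, 76, 127, 152, 157, 129, 170, 191, 196, 197, 200, 200, 201, 202, 199, 200, 201, 198, 199, 198, 199, 200, 196, 186, 145, 151, 158, 137, 98, 54, 37, 34]
215 [166, 171, 176, 179, 181, 142, 169, 191, 197, 197, 199, 200, 201, 201, 202, 199, 200, 199, 197, 198, 200, 201, 197, 186, 139, 169, 181, 177, 171, 164, 134, 71]
230 [27, 32, 30, 30, 28, 64, 160, 186, 195, 196, 200, 198, 200, 200, 199, 198, 198, 195, 194, 198, 197, 199, 194, 182, 99, 35, 35, 34, 29, 35, 33, 34]
260 [143, 142, 143, 129, 76, 33, 147, 183, 196, 196, 196, 197, 197, 199, 196, 197, 195, 194, 196, 196, 196, 199, 189, 148, 71, 33, 109, 139, 141, 142, 141, 142]
340 [131, 185, 233, 231, 229, 231, 225, 166, 192, 196, 197, 195, 195, 193, 194, 191, 190, 190, 192, 192, 195, 192, 183, 186, 234, 230, 228, 228, 212, 160, 132, 133]
355 [188, 225, 227, 229, 227, 228, 226, 207, 191, 195, 195, 196, 195, 194, 195, 190, 191, 191, 191, 194, 194, 189, 194, 224, 224, 228, 230, 231, 231, 218, 151, 130]
[275, 178.5] x -0.00024473768052517844 y 0.05013041005573193
[274.9, 200] x -0.0002777715450061838 y 0.040800607056222404
[274.9, 225] x -0.00026628816987251595 y 0.029617789485308937
```

Request:
apply_moves(deltas=[[255,-0.68,3.63,0.7,0,0,-0.0735],[255,-0.68,3.63,0.7,0,0,-0.0735],[255,-0.68,3.63,0.7,0,0,-0.0735],[255,-0.68,3.63,0.7,0,0,-0.0735],[255,-0.68,3.63,0.7,0,0,-0.0735],[255,-0.68,3.63,0,0,0,-0.0735],[255,-0.68,3.63,0,0,0,-0.0735],[255,-0.68,3.63,0,0,0,-0.0735],[255,-0.68,3.63,0,0,0,-0.0735],[255,-0.68,3.63,0,0,0,-0.0735]])

```text
time_s: 7.95
ee_pos: [0.4755, 0.1195, 0.2006]
eef_rot: [-3.14, 0.001, 1.176]
force: [1.9, 0.1, -1.5]
grip_width: 0.0077
grip_force: 40.0
```

Request:
apply_moves(deltas=[[255,0,0,0,0,0,0],[255,0,0,-2,0,0,0],[255,0,0,-2,0,0,0],[255,0,0,-1,0,0,0],[255,0,0,-1,0,0,0],[255,0,0,0,0,0,0],[255,0,0,0,0,0,0],[255,0,0,0,0,0,0],[255,0,0,0,0,0,0]])

```text
time_s: 8.85
ee_pos: [0.4765, 0.1182, 0.142]
eef_rot: [3.141, -0.001, 1.179]
force: [-0.9, 1.2, -1.0]
grip_width: 0.0079
grip_force: 40.0
```

```bash
python3 -c "
from h import *
snap('wrist','w5');o=ctrl.get_obs();print(o['ee_pos'],o['eef_rot'],o['time_s'],o['force'])
print(proj('w5',[[.49041,.15443,.072],[.47505,.11723,.072]]))
a=np.load('pics/w5.npz')['img'][120:300,150:390];cv2.imwrite('pics/w5v.png',cv2.resize(a,(800,600),interpolation=2)[:,:,::-1])
"
```

```text
[0.47647847 0.11820609 0.14193395] [ 3.14087118e+00 -4.24945803e-04  1.17880411e+00] 8.9 [-0.34609006 -0.86375802 -0.61421626]
[[274.45477779 176.60053757]
 [274.44139275 231.90283745]]
```

View pics/w5v.png

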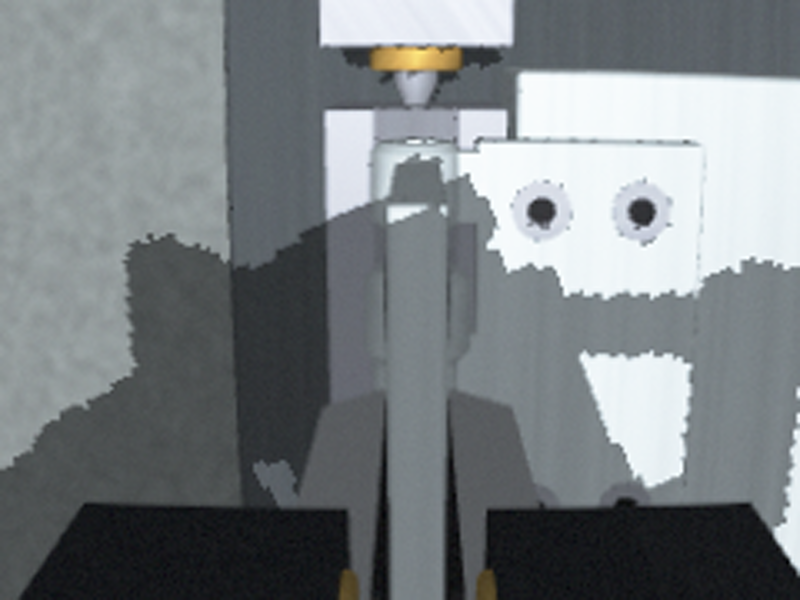

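The held leaf's strip (crop x≈416) is in line with the fixed barrel and pin (x≈415). I'll trim 0.8 mm and lower slowly, watching the force.

Request:
apply_moves(deltas=[[255,-0.08,-0.03,-0.5,0,0,0],[255,0,0,-0.5,0,0,0],[255,0,0,-0.3,0,0,0],[255,0,0,-0.2,0,0,0],[255,0,0,-0.15,0,0,0],[255,0,0,-0.15,0,0,0],[255,0,0,0,0,0,0]])

```text
time_s: 9.6
ee_pos: [0.4754, 0.1179, 0.1233]
eef_rot: [-3.141, 0.0, 1.179]
force: [0.8, 0.7, -1.6]
grip_width: 0.0077
grip_force: 40.0
```

Request:
apply_moves(deltas=[[255,0,0,-0.15,0,0,0],[255,0,0,-0.15,0,0,0],[255,0,0,-0.15,0,0,0],[255,0,0,-0.15,0,0,0],[255,0,0,0,0,0,0]])

```text
time_s: 10.1
ee_pos: [0.4754, 0.1179, 0.1172]
eef_rot: [-3.141, 0.0, 1.179]
force: [-0.6, -0.6, -1.2]
grip_width: 0.0077
grip_force: 40.0
```

Request:
apply_moves(deltas=[[255,0,0,-0.15,0,0,0],[255,0,0,-0.15,0,0,0],[255,0,0,-0.15,0,0,0],[255,0,0,-0.1,0,0,0],[255,0,0,0,0,0,0]])

```text
time_s: 10.6
ee_pos: [0.4754, 0.1179, 0.1118]
eef_rot: [-3.141, 0.0, 1.179]
force: [0.5, -0.6, -2.0]
grip_width: 0.0077
grip_force: 40.0
```

Still free. I'll make the final approach in 1 mm steps.

Request:
apply_moves(deltas=[[255,0,0,-0.1,0,0,0],[255,0,0,-0.1,0,0,0],[255,0,0,-0.1,0,0,0],[255,0,0,0,0,0,0]])

```text
time_s: 11.0
ee_pos: [0.4754, 0.1179, 0.1088]
eef_rot: [-3.141, 0.0, 1.179]
force: [-0.2, 0.0, -1.9]
grip_width: 0.0076
grip_force: 40.0
```

Request:
apply_moves(deltas=[[255,0,0,-0.1,0,0,0],[255,0,0,-0.05,0,0,0],[255,0,0,0,0,0,0]])

```text
time_s: 11.3
ee_pos: [0.4755, 0.1179, 0.1074]
eef_rot: [-3.141, 0.0, 1.179]
force: [0.1, -0.4, -1.5]
grip_width: 0.0079
grip_force: 40.0
```

Request:
apply_moves(deltas=[[255,0,0,-0.05,0,0,0],[255,0,0,-0.05,0,0,0],[255,0,0,0,0,0,0]])

```text
time_s: 11.6
ee_pos: [0.4757, 0.1179, 0.1066]
eef_rot: [3.141, -0.0, 1.179]
force: [1.0, -0.3, 0.9]
grip_width: 0.0076
grip_force: 40.0
```

Request:
apply_moves(deltas=[[255,0,0,-0.03,0,0,0],[255,0,0,0,0,0,0],[255,0,0,0,0,0,0]])

```text
time_s: 11.9
ee_pos: [0.4758, 0.1179, 0.1065]
eef_rot: [3.141, -0.0, 1.179]
force: [1.7, -1.9, 4.8]
grip_width: 0.0077
grip_force: 40.0
```

Request:
apply_moves(deltas=[[255,0.03,-0.01,-0.03,0,0,0],[255,0,0,-0.02,0,0,0],[255,0,0,0,0,0,0],[255,0,0,0,0,0,0]])

```text
time_s: 12.3
ee_pos: [0.4761, 0.1178, 0.1061]
eef_rot: [3.141, -0.0, 1.179]
force: [0.3, -0.2, 7.3]
grip_width: 0.0079
grip_force: 40.0
```

Request:
apply_moves(deltas=[[255,0,0,-0.03,0,0,0],[255,0,0,-0.02,0,0,0],[255,0,0,0,0,0,0],[255,0,0,0,0,0,0]])

```text
time_s: 12.7
ee_pos: [0.4762, 0.1178, 0.106]
eef_rot: [3.141, -0.001, 1.179]
force: [-1.6, -1.4, 12.7]
grip_width: 0.0079
grip_force: 40.0
```

Request:
apply_moves(deltas=[[255,0,0,-0.01,0,0,0],[255,0,0,0,0,0,0],[255,0,0,0,0,0,0],[255,0,0,0,0,0,0],[255,0,0,0,0,0,0],[255,0,0,0,0,0,0],[255,0,0,0,0,0,0],[255,0,0,0,0,0,0],[255,0,0,0,0,0,0],[255,0,0,0,0,0,0]])

```text
time_s: 13.7
ee_pos: [0.4762, 0.1178, 0.106]
eef_rot: [3.14, -0.001, 1.179]
force: [-1.6, -1.9, 14.7]
grip_width: 0.0079
grip_force: 40.0
```

```bash
python3 -c "
from h import *
snap('wrist','w6');o=ctrl.get_obs();print(o['ee_pos'],o['eef_rot'],o['time_s'],o['force'],o['moment'])
a=np.load('pics/w6.npz')['img'][120:300,150:390];cv2.imwrite('pics/w6v.png',cv2.resize(a,(800,600),interpolation=2)[:,:,::-1])
"
```

```text
[0.4761654  0.11783122 0.10601785] [ 3.14049491e+00 -5.87942356e-04  1.17885240e+00] 13.75 [-1.57278007 -1.92596129 13.62267623] [-0.39038705  0.50194096  0.0066633 ]
```

View pics/w6v.png

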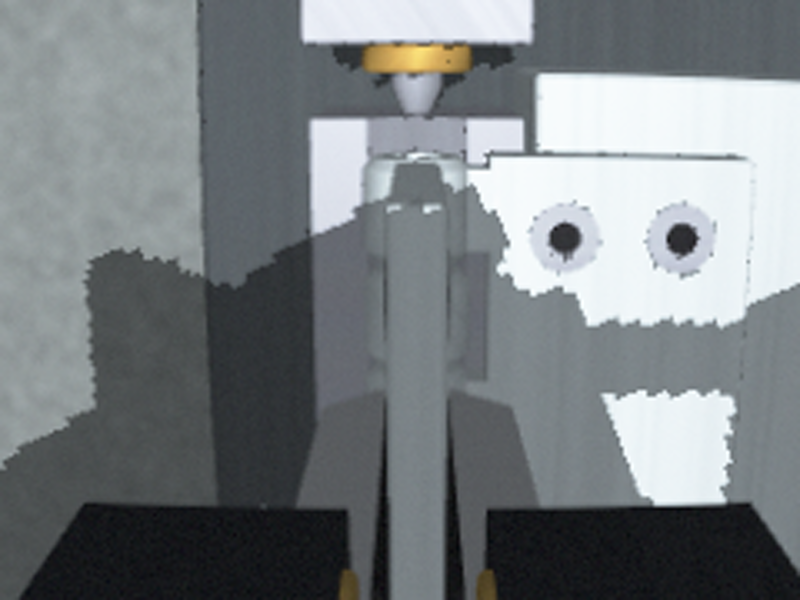

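The leaf knuckles sit flush in line with the fixed barrel (crop x 366–465, pin at x≈415). The height is as expected and the push is steady at about 15 N, so I'll hand it in.

```bash
python3 -c "
from station import ctrl
print(ctrl.hand_in())"
```

```text
the job is handed in; nothing more can be done
None
```

The two-knuckle leaf is seated in the V-groove, still gripped at 40 N and pressed down with a steady push of about 15 N; the job was handed in at about 14 s, and no verdict came back.

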